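# Hang the air screwdriver on the spring balancer

### The arm

A 6-joint arm with a two-finger parallel gripper is mounted at the origin on a cart in front of the work surface, level with it; the furniture and walls round the work are solid. World frame = base frame: x ahead of the robot, y to its left, z up, the work surface at z = 0. Lengths are in m, angles in rad, forces in N, time in s.
With the tool pointing down it reaches from about 0.25 to 0.8 m from the base axis. Payload 3.9 kg.
Tool frame: the origin (TCP) lies at the very end of the fingers, on their centre line; the grasp point (between the pads) lies 19 mm behind it (r.grip_depth is the distance from the TCP to the grasp point, in m); z points along the fingers, y is the line along which they close (so a half turn about z gives the same grasp; the last joint's range is limited). The gripper opens to 85 mm and grips with 20 to 120 N. Pads are 22 mm wide; open, the fingers measure 114 mm over their backs; the gripper's body (76 mm by 85 mm) begins 54 mm behind the grasp point. The pads swing forward as they close: fully open they stand 13 mm farther back than shut.
Start: joints at [1.117, 0.26, -0.138, 1.173, 0, 1.571], TCP at [0.23, 0.472, 0.231] pointing down, gripper open.
Joint ranges: [-2.78, 2.78], [-0.83, 1.72], [-1.28, 1.37], [-1.9, 2.12], [-1.57, 1.48], [-3.14, 3.14]. Speed limits (rad/s): [2.57, 2.57, 3.14, 3.14, 3.14, 3.14].

### API

Orientations are given as a 3x3 rotation matrix whose columns are the frame's x, y, z axes.
In Python, from station import readout, cams, r gives the robot as it stands.
- The arm moves only by the tool servo_tool, never from a script. Its argument "targets" is a list of rows, each an object with "grip": the opening, from 0 (shut) to 1 (fully open); "linear": the shift along the tool's x, y, z in cm, a list of three; "yaw": the turn about the tool's z in degrees. A call has exactly 8 rows; each row is the pose to reach, as a shift and turn from the pose commanded when the call began, along the tool's axes at that moment; what a row does not reach only later rows make up. A row lasts 1/10 s, in which the tool goes at most 50 mm and 8.59 degrees, less where a joint would pass 70% of its speed; a pose out of reach is approached as far as the arm can. A call with a gripper value outside its range is refused whole. The fingers move at their own pace and stop on an object; "newtons" is the grip in N (left out, the last holds). Time passes only in rows, so rows that repeat a pose let the fingers close, or fill a call up. It gives the time, the measured TCP pose, the force, the opening and the grip force at its end, in the units of the state.
- readout.get_obs(): the state, without advancing time (a new reading comes with each control period).
- cams.read_camera(name): name is "side" or "top" or "wrist"; returns the picture (420x560x3 uint8, blue, green, red); there is no depth.
- cams.camera_info(name): a dict with "fx", "fy", "cx", "cy" (pixels), "cam_to_world" (4x4, takes a point from camera to world coordinates); the wrist camera has in their place "mount" (4x4, takes a point from camera to tool coordinates, whose origin is the TCP and whose axes are the flange's). Camera axes: x right, y up, looking along -z (the intrinsics and any distortion apply to the point x, -y, -z); pixel columns grow to the right and rows downward; lengths in m; the calibration is good to about 2 mm. A picture is of the moment at which its call begins: read the wrist's pose just before it. camera_info takes no time and is no camera call.
- r.close_job(): hands the job in; it is judged then, once.
The state is a dict: "t": time; "joint_pos": joint angles; "joint_vel": joint speeds; "joint_torque": joint torques, N m; "tcp_pos": TCP position; "tcp_rot": TCP orientation; "contact_force": force on the tool from outside, world axes, zero at the start; "moment": the same for the moment, N m; "finger_gap": finger opening in m; "grasp_force": force on a finger pad.
Only numpy, scipy, OpenCV 4.12 (cv2) and the standard library are available. Lean on these libraries where they do the work, as an engineer would, in place of code of your own. Each camera call takes 0.05 s, during which the arm holds its last target. There are 200 camera calls.

### The job

Take the balancer's hook by its knob, pull it down and push it under the screwdriver's bail; the stand slides away a little to its stop, so push on by feel until the hook's sprung gate has let the bail in, without forcing it. Then ease the hook up under control, not jamming the screwdriver in its stand, and let go with the screwdriver hanging still in the fully raised hook. Leave the mug, dish, phone and red screwdriver where they are.

Things in the scene. Friction and masses are not known exactly. Their poses are not given: they have to be found in the camera images.
- balancer_base: Foot of the column balancer, a dark steel plate 120 x 110 x 12 mm fixed to the bench. Origin: centre of its underside, on the vertical axis about which the mast turns. At mast angle 0 the balancer's arm points along the foot's own -x.
- mast (a joint): Angle of the square aluminium mast (0.39 m tall, round spring drum on top) about the vertical, -0.8 to 0.8 rad, counter-clockwise from above positive; slight friction, stays where left. World heading of the arm = yaw of the foot + pi + this angle. The hook's mouth faces the way it travels when this angle grows.
- carriage (a joint): How far (m) the carriage with arm, knob and hook is pulled down the mast: 0 = fully up at its stop, 0.10 = lowest. A spring pulls it up with about 14 to 16 N net over the travel; let go, it snaps up. With the screwdriver hung on, about 9 N upward remain: it stays up by itself.
- knob (a point): Grip point, mid-height of the upright round black knob on the arm's outer end: 22 mm diameter, 40 mm tall, capped by a disc of 28 mm, 4 mm thick, whose underside is 19 mm above this point. 170 mm from the mast axis, 98 mm straight above hook. The top of the 14 mm thick arm is 21 mm below this point. Knob, arm and hook are one rigid piece: move the hook by the knob.
- hook: Snap hook of 8 mm bar under the arm's end. Origin: the seat, where the bail's bar centre lies when hung. Mouth faces own -y; own x runs along the arm to the mast. Tip: 14 mm out to the mouth side (outer face 18), its top 14 mm above the origin; hook's underside 12 mm below it, back 15 mm behind. The bail's bar enters with its centre 18 to 32 mm above the origin (best 24), then drops to the seat.
- stand: Grey plastic socket, 53 mm outside (foot 64 mm), 44 mm tall, bore 42 mm, floor 8 mm thick. Origin: centre of its underside, 6 mm above the bench on a short slide track. Pushed the way the hook's mouth faces, it slides easily (about 0.5 N) by 5 to 38 mm, different each time, to an adjustable end stop; only then does the gate yield. Starts 160 to 175 mm from the mast axis.
- air_driver: Stubby air screwdriver, 40 mm diameter, 84 mm tall without the bail, 0.36 to 0.54 kg, standing loosely in the stand, foot 8 mm above the stand's underside, sunk in 36 mm. Pushed sideways at the bail it leans by up to about 15 mm before it resists firmly; lifted while leaning hard it jams in the socket: swing it upright over the stand first. Origin: centre of its foot; z up, x along the bail's bar.
- bail (a point): Middle of the bar of the steel wire bail on top of the screwdriver: bar 7 mm thick, 36 mm long, roughly along the line to the mast, 134 mm above the screwdriver's foot; legs 44 mm apart between centres, free space under the bar 46 mm high. More than 16 N between hook and screwdriver would bend it.
- mug: White mug 86 mm wide, 98 mm tall, bystander. Origin: centre of its underside.
- magnet_dish: Round dish 108 mm wide, 24 mm tall, bystander. Origin: centre of its underside.
- phone: Flat black phone 146 x 73 x 9 mm, bystander. Origin: centre of its underside.
- screwdriver_red: Red-handled screwdriver 197 mm long lying flat, bystander. Origin: centre of its underside.
- gate_hinge (a point): Hinge of the sprung gate bar (30 mm long, 4.4 mm thick) that closes the hook's mouth down to the tip. Pushing it in with the bail takes about 2.5 N at first, 4 N at the end, then comes a firm stop (6 N and more). There the bar is inside the tip and drops to the seat when the hook is let up 24 mm (caught behind the tip from 12 mm on); the gate then springs shut. 42 mm above hook.
Things that resemble listed ones, but are neither listed nor needed, are in the scene too. Leave any pink or turquoise look-alike of the air_driver alone.

How it is judged:
By the outcome, as a careful person would: the job done as asked, in the order asked, and still so for the second after the job is handed in, with the robot touching nothing.
It also fails if it takes over 64 s, if anything falls off the work surface, if the arm or the gripper's body presses on something with over 40 N, if the wrist force passes 120 N, or if a joint passes its speed limit or range.

## Working session

There is one attempt and no reset: what is moved stays moved. The work goes in short steps, Python scripts to look and compute and a tool call to move; the robot and the scene stay as the last step left them, time stands still between calls to the robot, and variables do not carry over. Pictures are saved under pics/ and viewed, at most 10 in all, crops included, and the job is handed in when it is done.

Besides the shell and the picture viewer there is one more tool, called as name(argument=value, ...), one argument or row to a line, values as JSON. servo_tool: Moves the arm, as the interface text tells. Its arguments: {"type":"object","properties":{"targets":{"type":"array","items":{"type":"object","properties":{"grip":{"type":"number"},"linear":{"type":"array","items":{"type":"number"}},"yaw":{"type":"number"}}}},"newtons":{"type":"number"}},"required":["targets"]}

```bash
ls; mkdir -p pics
python3 - <<'E'
from station import readout,cams,r
import cv2,numpy as np
o=readout.get_obs();print(o);print(r.grip_depth)
for n in("side","top"):
    cv2.imwrite(f"pics/{n}0.png",cv2.resize(cams.read_camera(n),(800,600)))
for n in("side","top","wrist"):print(n,cams.camera_info(n))
E
```

```text
pics
{'t': 0.0, 'joint_pos': array([ 1.11701489e+00,  2.60719358e-01, -1.39385670e-01,  1.17268392e+00,
       -2.20160892e-05,  1.57079949e+00]), 'joint_vel': array([-0.00212692, -0.000323  ,  0.00060663, -0.0006599 ,  0.00039049,
       -0.00125295]), 'joint_torque': array([ 4.85705477e-04, -4.05680180e+01,  2.53920239e+01,  1.88127748e-02,
       -1.15211947e-06, -7.16976047e-06]), 'tcp_pos': array([0.2298504 , 0.47125206, 0.23044008]), 'tcp_rot': array([[-8.98794505e-01,  4.38369374e-01, -8.53712585e-04],
       [ 4.38370205e-01,  8.98792702e-01, -1.80061162e-03],
       [-2.20223470e-05, -1.99262199e-03, -9.99998014e-01]]), 'contact_force': array([-0.06617627, -0.11529216, -0.13372133]), 'moment': array([0.04118592, 0.05114813, 0.02422514]), 'grasp_force': 0.0, 'finger_gap': 0.0855543727476505}
0.0187
side {'fx': 484.3659403374073, 'fy': 484.3659403374073, 'cx': 285.9922095094691, 'cy': 205.7154538996044, 'cam_to_world': array([[ 0.85353887,  0.17883663, -0.48937598, -0.14058822],
       [-0.52088905,  0.31466858, -0.7935101 , -0.82958482],
       [ 0.01208257,  0.93220231,  0.3
[... 211 characters left out ...]
y([[ 0.00854584,  0.98612597, -0.16577858,  0.31912501],
       [-0.99973784,  0.01194738,  0.01953224,  0.23521527],
       [ 0.02124187,  0.1655682 ,  0.98596955,  1.40540195],
       [ 0.        ,  0.        ,  0.        ,  1.        ]])}
wrist {'fx': 368.8187780051981, 'fy': 368.8187780051981, 'cx': 286.0633442698507, 'cy': 209.43080226953293, 'mount': array([[ 1.00050102e-03,  9.61999974e-01,  2.73047705e-01,
         6.94777847e-02],
       [ 9.99999188e-01, -1.17793358e-03,  4.85892607e-04,
        -3.69437874e-04],
       [ 7.89060735e-04,  2.73046997e-01, -9.62000372e-01,
        -1.41218189e-01],
       [ 0.00000000e+00,  0.00000000e+00,  0.00000000e+00,
         1.00000000e+00]])}
```

View pics/side0.png

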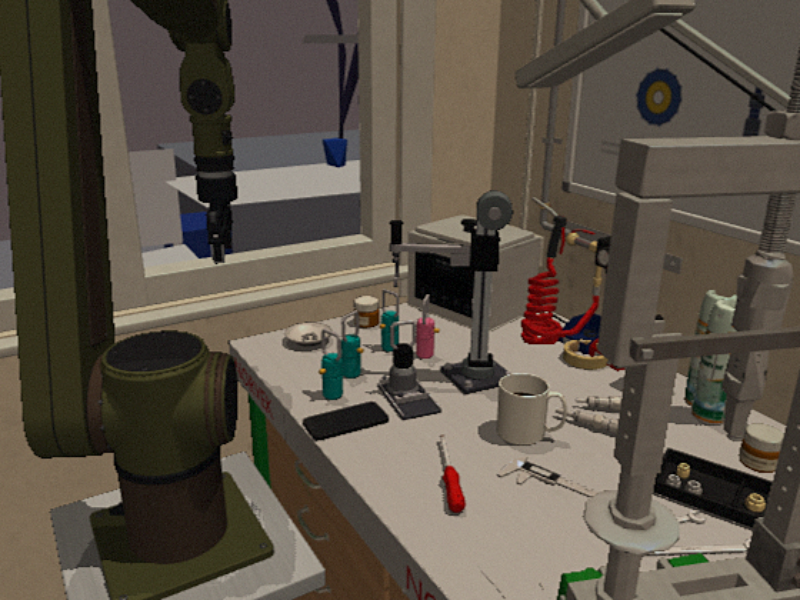

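View pics/top0.png

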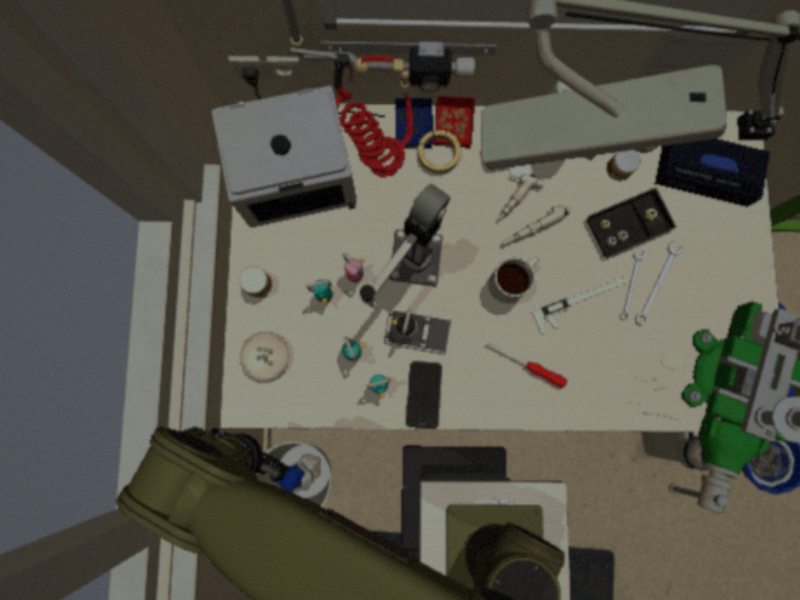

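The side view shows the knob at about (397,235) and the mast at (480,300). Candidates for the air driver in the side view:
- black one in the grey stand (403,365)
- pink (426,338)
- turquoise (390,328), (351,356) and (332,375)

I choose the black one because it stands in the stand on its track. In the top view that is (403,327), with the knob cap at (367,294). I'll check both in crops.

Run:
```python
import cv2,numpy as np
from station import cams
a=cams.read_camera("side");b=cams.read_camera("top")
A=cv2.resize(a[125:305,255:375],(400,600),interpolation=3)   # scale 3.333
B=cv2.resize(b[120:270,230:330],(400,600),interpolation=3)  # scale 4
cv2.imwrite("pics/crop.png",np.hstack([A,B]))
```

```text
(no output)
```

View pics/crop.png

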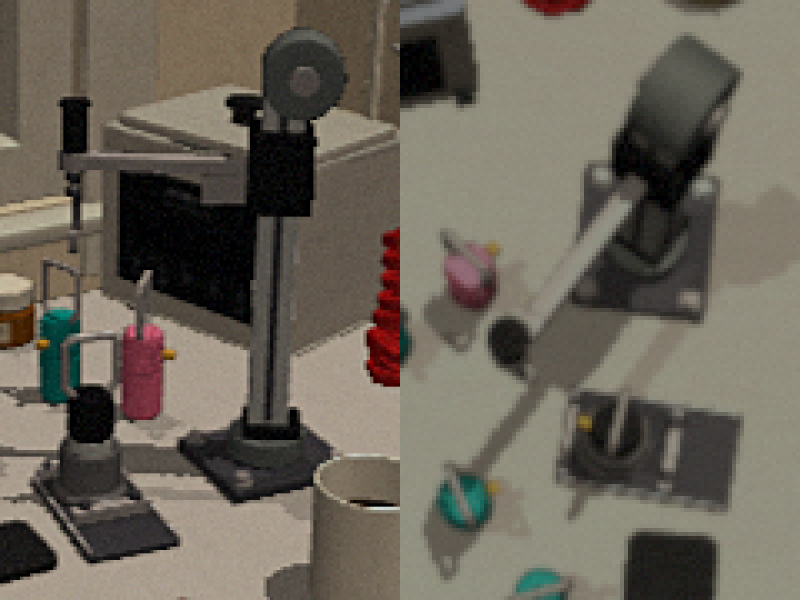

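The crop confirms it: black driver with an upright bail in the grey socket (side crop 90,400; top crop 610,430), its bail bar at side crop (90,338) and top crop (619,402). The knob cap is at side crop (75,101) and top crop (508,340). The track extends to the right in the top view, which is the slide direction.

```bash
cat > h.py <<'E'
import numpy as np
from station import cams,readout
def ray(n,u,v,T=None):
    i=cams.camera_info(n)
    T=i["cam_to_world"] if T is None else T@i["mount"]
    d=T[:3,:3]@np.array([(u-i["cx"])/i["fx"],-(v-i["cy"])/i["fy"],-1]);return T[:3,3],d/np.linalg.norm(d)
def tri(rays):
    A=0;b=0
    for o,d in rays:
        P=np.eye(3)-np.outer(d,d);A=A+P;b=b+P@o
    x=np.linalg.solve(A,b);return x,[np.linalg.norm((np.eye(3)-np.outer(d,d))@(x-o))for o,d in rays]
def atz(ry,z):o,d=ry;return o+d*(z-o[2])/d[2]
S=lambda u,v:ray("side",255+u/3.3333,125+v/3.3333)
U=lambda u,v:ray("top",230+(u-400)/4,120+v/4)
E
python3 - <<'E'
from h import *
np.set_printoptions(precision=4,suppress=True)
print("cap",tri([S(75,100),U(508,340)]))
print("bail",tri([S(90,338),U(619,402)]))
print("bail ends",tri([S(66,340),U(614,432)]),tri([S(115,338),U(625,372)]))
c=[atz(U(*p),.012) for p in((585,165),(718,183),(703,320),(572,290))]
print("base",c,np.mean(c,0))
print("stand top centre",atz(U(612,435),.05), "track R edge",atz(U(741,418),.006),atz(U(728,508),.006),"L",atz(U(572,393),.006),atz(U(558,482),.006))
print("hook bottom(side)",S(76,250))
E
```

```text
cap (array([0.5083, 0.2715, 0.3242]), [np.float64(0.0007939782708497877), np.float64(0.0007939782708498339)])
bail (array([0.4889, 0.1993, 0.1451]), [np.float64(0.005849061849422299), np.float64(0.005849061849422147)])
bail ends (array([0.4673, 0.2025, 0.1467]), [np.float64(0.005163202287880914), np.float64(0.00516320228788086)]) (array([0.511 , 0.1953, 0.142 ]), [np.float64(0.0063832971788028905), np.float64(0.006383297178802783)])
base [array([0.7087, 0.2218, 0.012 ]), array([0.695 , 0.1124, 0.012 ]), array([0.5804, 0.1249, 0.012 ]), array([0.6038, 0.2313, 0.012 ])] [0.647  0.1726 0.012 ]
stand top centre [0.4813 0.1989 0.05  ] track R edge [0.5015 0.0938 0.006 ] [0.4289 0.1045 0.006 ] L [0.5203 0.2303 0.006 ] [0.4483 0.2407 0.006 ]
hook bottom(side) (array([-0.1406, -0.8296,  0.6726]), array([ 0.4769,  0.8059, -0.3509]))
```

servo_tool(
  targets=[
    {"linear": [-2,0,-4],"grip": 1},
    {"linear": [-5,-1,-8],"grip": 1},
    {"linear": [-9,-1.5,-12],"grip": 1},
    {"linear": [-13,-2,-15],"grip": 1},
    {"linear": [-17,-3,-15],"grip": 1},
    {"linear": [-21,-3.5,-15],"grip": 1},
    {"linear": [-24,-4,-15],"grip": 1},
    {"linear": [-24,-4,-15],"grip": 1},
  ],
)

```text
schema error: expected keys grip, linear, yaw
```

Run:
```python
from h import *
import cv2
o=readout.get_obs();a=cams.read_camera("wrist")
np.savez("w1",p=o["tcp_pos"],R=o["tcp_rot"]);print(o["tcp_pos"],o["tcp_rot"],o["t"])
cv2.imwrite("pics/w1.png",cv2.resize(a,(800,600),interpolation=3))
```

```text
[0.22998144 0.4714557  0.23076195] [[-8.98776597e-01  4.38406597e-01 -5.33494975e-04]
 [ 4.38406921e-01  8.98775846e-01 -1.16250727e-03]
 [-3.01584588e-05 -1.27872222e-03 -9.99999182e-01]] 0.2
```

View pics/w1.png

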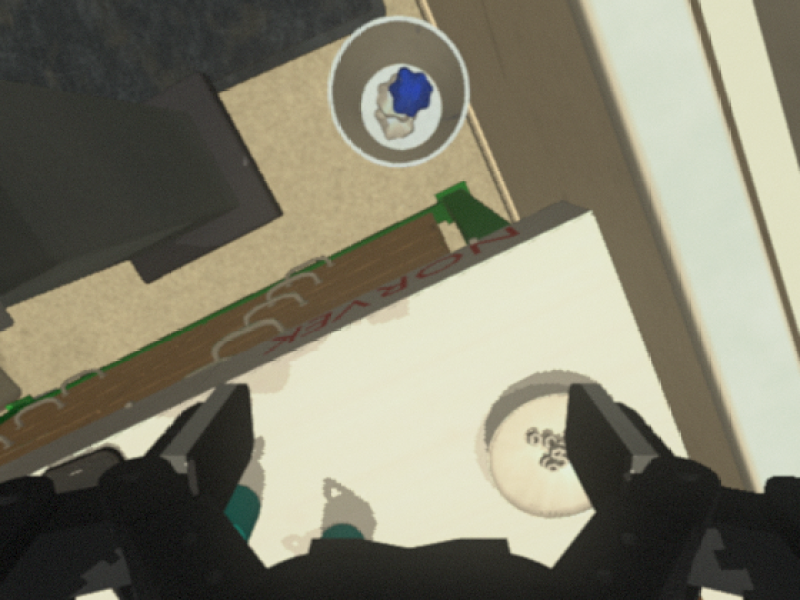

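The move was refused for lack of a yaw value. The picture shows only the start view: dish at (545,455) and turquoise look-alikes at (240,510) and (340,530).

servo_tool(
  targets=[
    {"linear": [-2,0,-4],"yaw": 0,"grip": 1},
    {"linear": [-5,-1,-8],"yaw": 0,"grip": 1},
    {"linear": [-9,-1.5,-12],"yaw": 0,"grip": 1},
    {"linear": [-13,-2,-15],"yaw": 0,"grip": 1},
    {"linear": [-17,-3,-15],"yaw": 0,"grip": 1},
    {"linear": [-21,-3.5,-15],"yaw": 0,"grip": 1},
    {"linear": [-25,-4.5,-15],"yaw": 0,"grip": 1},
    {"linear": [-29,-5,-15],"yaw": 0,"grip": 1},
  ],
)

```text
t: 1.05
tcp_pos: [0.4699, 0.2983, 0.3816]
tcp_rot: [[-0.899, 0.439, 0.0], [0.439, 0.899, 0.0], [-0.0, 0.0, -1.0]]
contact_force: [0.8, 0.2, -0.9]
finger_gap: 0.0854
grasp_force: 0.0
```

servo_tool(
  targets=[
    {"linear": [-2,-0.4,0],"yaw": 0,"grip": 1},
    {"linear": [-4.5,-0.8,0],"yaw": 0,"grip": 1},
    {"linear": [-4.5,-0.8,0],"yaw": 0,"grip": 1},
    {"linear": [-4.5,-0.8,0],"yaw": 0,"grip": 1},
    {"linear": [-4.5,-0.8,0],"yaw": 0,"grip": 1},
    {"linear": [-4.5,-0.8,0],"yaw": 0,"grip": 1},
    {"linear": [-4.5,-0.8,0],"yaw": 0,"grip": 1},
    {"linear": [-4.5,-0.8,0],"yaw": 0,"grip": 1},
  ],
)

```text
t: 1.85
tcp_pos: [0.5053, 0.2733, 0.3815]
tcp_rot: [[-0.899, 0.437, 0.0], [0.437, 0.899, 0.0], [-0.0, 0.0, -1.0]]
contact_force: [0.0, 0.6, 0.3]
finger_gap: 0.0855
grasp_force: 0.0
```

Run:
```python
from h import *
import cv2
o=readout.get_obs();a=cams.read_camera("wrist")
np.savez("w2",p=o["tcp_pos"],R=o["tcp_rot"]);print(o["tcp_pos"],o["tcp_rot"],o["t"],o["joint_pos"])
cv2.imwrite("pics/w2.png",cv2.resize(a,(800,600),interpolation=3))
i=cams.camera_info("wrist");M=np.eye(4);M[:3,:3]=o["tcp_rot"];M[:3,3]=o["tcp_pos"];C=np.linalg.inv(M@i["mount"])
for q in([.5083,.2715,.324],[.4889,.1993,.148]):
    p=C@np.array(q+[1]);print((i["cx"]-i["fx"]*p[0]/p[2])/.7,(i["cy"]+i["fy"]*p[1]/p[2])/.7)
```

```text
[0.50533799 0.27333982 0.38152509] [[-8.99234084e-01  4.37467720e-01  2.35910377e-04]
 [ 4.37467763e-01  8.99234076e-01  1.78100978e-04]
 [-1.34225221e-04  2.63357655e-04 -9.99999956e-01]] 1.85 [4.95808868e-01 3.41832613e-01 3.66870558e-01 1.59554204e+00
 4.44220284e-05 9.48589606e-01]
408.86613850565817 338.87317994803965
308.2311318340921 273.6079344767832
```

View pics/w2.png

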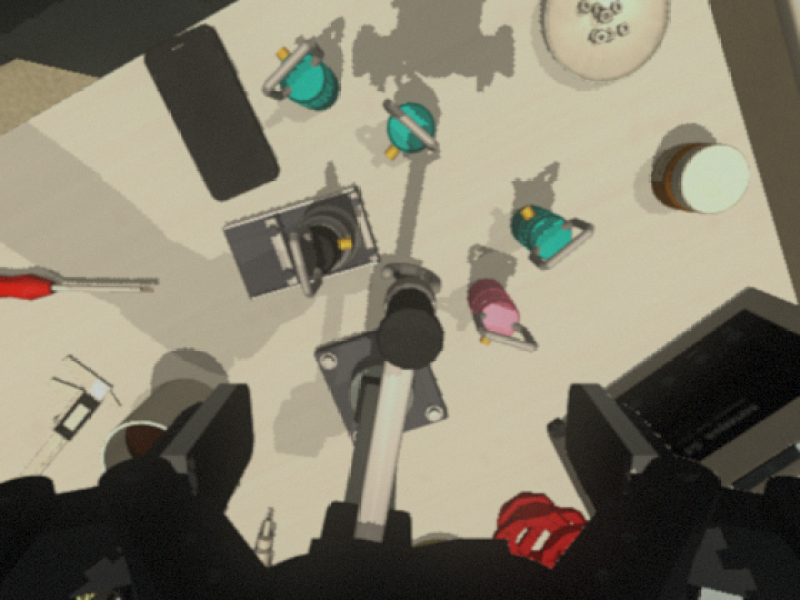

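The wrist view shows the knob cap at (411,337), within 2 px of my prediction. The bail bar runs from (291,238) to (310,290), with the hook tip at (411,275).

Run:
```python
from h import *
np.set_printoptions(precision=4,suppress=True)
d=np.load("w2.npz");T=np.eye(4);T[:3,:3]=d["R"];T[:3,3]=d["p"]
W=lambda u,v:ray("wrist",u*.7,v*.7,T)
print("cap",tri([S(75,100),U(508,340),W(411,337)]),tri([U(508,340),W(411,337)]), atz(W(411,337),.324))
print("bail",tri([S(90,338),U(619,402),W(300.5,265)]),tri([S(90,338),W(300.5,265)]),atz(W(300.5,265),.148),atz(U(619,402),.148),atz(S(90,338),.148))
print("ends",atz(W(291,238),.148),atz(W(310,290),.148))
b=[atz(W(*p),.012) for p in((316,352),(355,437),(447,415))];print("base",b,(b[1]+atz(W(405,325),.012))/2)
print("base c", (b[0]+b[2])/2)
```

```text
cap (array([0.5083, 0.272 , 0.3239]), [np.float64(0.001078654025613554), np.float64(0.0006704181160669209), np.float64(0.0006707318655466588)]) (array([0.5082, 0.2721, 0.3223]), [np.float64(0.0003551065685001144), np.float64(0.00035510656850012035)]) [0.508  0.2726 0.324 ]
bail (array([0.4856, 0.1976, 0.1466]), [np.float64(0.003997249284505697), np.float64(0.008263588537904659), np.float64(0.004672691097234713)]) (array([0.4809, 0.1971, 0.1468]), [np.float64(9.669776867349333e-05), np.float64(9.669776867350233e-05)]) [0.4808 0.1973 0.148 ] [0.4937 0.1967 0.148 ] [0.4794 0.1948 0.148 ]
ends [0.4606 0.2008 0.148 ] [0.5003 0.1945 0.148 ]
base [array([0.5823, 0.1285, 0.012 ]), array([0.6878, 0.1192, 0.012 ]), array([0.7074, 0.2204, 0.012 ])] [0.642  0.1718 0.012 ]
base c [0.6449 0.1744 0.012 ]
```

servo_tool(
  newtons=60,
  targets=[
    {"linear": [-0.3,0,2],"yaw": 0,"grip": 1},
    {"linear": [-0.3,0,4.5],"yaw": 0,"grip": 1},
    {"linear": [-0.3,0,7],"yaw": 0,"grip": 1},
    {"linear": [-0.3,0,9],"yaw": 0,"grip": 1},
    {"linear": [-0.3,0,9.7],"yaw": 0,"grip": 1},
    {"linear": [-0.3,0,9.7],"yaw": 0,"grip": 0.6},
    {"linear": [-0.3,0,9.7],"yaw": 0,"grip": 0.4},
    {"linear": [-0.3,0,9.7],"yaw": 0,"grip": 0.33},
  ],
)

```text
t: 2.7
tcp_pos: [0.5092, 0.272, 0.2857]
tcp_rot: [[-0.899, 0.438, 0.002], [0.438, 0.899, 0.001], [-0.002, 0.002, -1.0]]
contact_force: [0.1, 0.8, -0.6]
finger_gap: 0.0441
grasp_force: 0.0
```

servo_tool(
  newtons=60,
  targets=[
    {"linear": [0,0,0],"yaw": 0,"grip": 0.28},
    {"linear": [0,0,0],"yaw": 0,"grip": 0.24},
    {"linear": [0,0,0],"yaw": 0,"grip": 0.2},
    {"linear": [0,0,0],"yaw": 0,"grip": 0.15},
    {"linear": [0,0,0],"yaw": 0,"grip": 0.1},
    {"linear": [0,0,0],"yaw": 0,"grip": 0},
    {"linear": [0,0,0],"yaw": 0,"grip": 0},
    {"linear": [0,0,0],"yaw": 0,"grip": 0},
  ],
)

```text
t: 3.5
tcp_pos: [0.5092, 0.272, 0.2856]
tcp_rot: [[-0.899, 0.438, 0.002], [0.438, 0.899, 0.001], [-0.002, 0.002, -1.0]]
contact_force: [0.0, 0.8, 5.4]
finger_gap: 0.0246
grasp_force: 58.3
```

servo_tool(
  newtons=70,
  targets=[
    {"linear": [0,0,0.2],"yaw": 0,"grip": 0},
    {"linear": [0,0,0.5],"yaw": 0,"grip": 0},
    {"linear": [0,0,0.8],"yaw": 0,"grip": 0},
    {"linear": [0,0,1.1],"yaw": 0,"grip": 0},
    {"linear": [0,0,1.4],"yaw": 0,"grip": 0},
    {"linear": [0,0,1.7],"yaw": 0,"grip": 0},
    {"linear": [0,0,2],"yaw": 0,"grip": 0},
    {"linear": [0,0,2],"yaw": 0,"grip": 0},
  ],
)

```text
t: 4.3
tcp_pos: [0.5097, 0.2727, 0.2676]
tcp_rot: [[-0.899, 0.438, 0.005], [0.438, 0.899, 0.004], [-0.003, 0.006, -1.0]]
contact_force: [-0.9, 1.1, 12.6]
finger_gap: 0.0242
grasp_force: 67.8
```

Run:
```python
from h import *
import cv2
o=readout.get_obs();a=cams.read_camera("wrist");b=cams.read_camera("side")
A=cv2.resize(a[170:330,200:360],(400,400),interpolation=3)
B=cv2.resize(b[125:285,225:385],(400,400),interpolation=3)
cv2.imwrite("pics/g1.png",np.hstack([A,B]));print(o["contact_force"],o["tcp_pos"],o["finger_gap"])
```

```text
[-0.93346289  1.05514877 12.56334047] [0.50971191 0.27266903 0.26755416] 0.024219051152444052
```

View pics/g1.png

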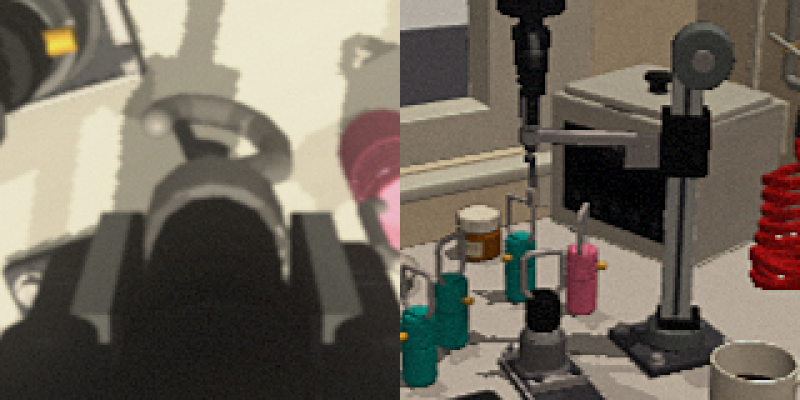

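The left crop shows the knob held between the pads, with the open-left hook below it. The right crop shows the arm pulled down about 18 mm. No slip, so I pull on down to entry height.

servo_tool(
  targets=[
    {"linear": [0,0,0.8],"yaw": 0,"grip": 0},
    {"linear": [0,0,1.7],"yaw": 0,"grip": 0},
    {"linear": [0,0,2.6],"yaw": 0,"grip": 0},
    {"linear": [0,0,3.5],"yaw": 0,"grip": 0},
    {"linear": [0,0,4.4],"yaw": 0,"grip": 0},
    {"linear": [0,0,5.3],"yaw": 0,"grip": 0},
    {"linear": [0,0,6.1],"yaw": 0,"grip": 0},
    {"linear": [0,0,6.1],"yaw": 0,"grip": 0},
  ],
)

```text
t: 5.2
tcp_pos: [0.5098, 0.2728, 0.2061]
tcp_rot: [[-0.899, 0.438, 0.005], [0.438, 0.899, 0.004], [-0.003, 0.005, -1.0]]
contact_force: [-1.4, 0.8, 14.7]
finger_gap: 0.0243
grasp_force: 67.9
```

```bash
cat >> h.py <<'E'
B=np.array([.645,.174])
def arc(phis,off,yaws=None,dz=0):
    """knob targets at headings (deg) given TCP-to-knob offset -> cm in present tool axes"""
    o=readout.get_obs();p=o["tcp_pos"];R=o["tcp_rot"]
    v=p[:2]-B;print("phi",np.degrees(np.arctan2(v[1],v[0])),"r",np.linalg.norm(v),"z",p[2],"F",o["contact_force"].round(1),"ycol",np.degrees(np.arctan2(R[1,1],R[0,1])))
    rr=np.linalg.norm(v)+off
    for f in phis:
        t=np.radians(f);q=np.array([*(B+rr*np.array([np.cos(t),np.sin(t)])),p[2]+dz]);print(f,(R.T@(q-p)*100).round(2))
E
python3 - <<'E'
from h import *
import cv2
arc([146,148,150,152,154,156,158,160],0)
b=cams.read_camera("side")
cv2.imwrite("pics/g2.png",cv2.resize(b[150:300,240:390],(600,600),interpolation=3))
E
```

```text
phi 143.8242289512611 r 0.16744888759083995 z 0.2060553570185113 F [-1.4  0.8 14.7] ycol 64.00375629418846
146 [ 0.1  -0.63 -0.  ]
148 [ 0.17 -1.21 -0.01]
150 [ 0.22 -1.79 -0.01]
152 [ 0.25 -2.37 -0.01]
154 [ 0.26 -2.96 -0.02]
156 [ 0.25 -3.54 -0.02]
158 [ 0.22 -4.13 -0.02]
160 [ 0.17 -4.71 -0.03]
```

View pics/g2.png

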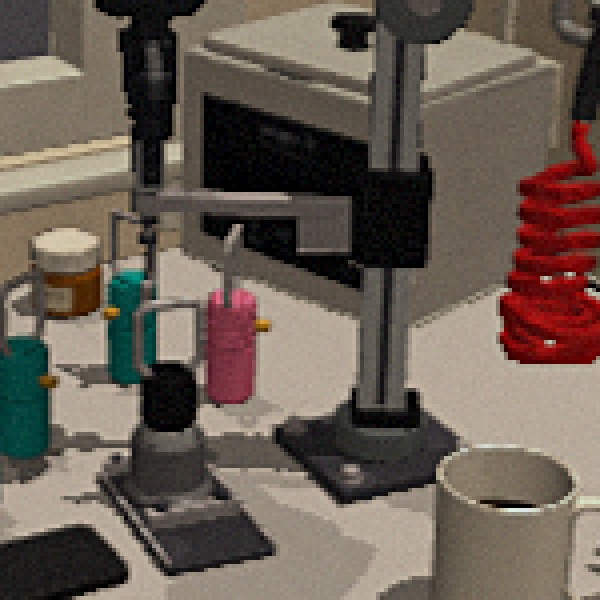

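servo_tool(
  targets=[
    {"linear": [0.1,-0.63,0],"yaw": -2,"grip": 0},
    {"linear": [0.17,-1.2,0],"yaw": -4,"grip": 0},
    {"linear": [0.22,-1.8,0],"yaw": -6,"grip": 0},
    {"linear": [0.25,-2.4,0],"yaw": -8,"grip": 0},
    {"linear": [0.26,-3.0,0],"yaw": -10,"grip": 0},
    {"linear": [0.25,-3.5,0],"yaw": -12,"grip": 0},
    {"linear": [0.22,-4.1,0],"yaw": -14,"grip": 0},
    {"linear": [0.22,-4.1,0],"yaw": -14,"grip": 0},
  ],
)

```text
t: 6.05
tcp_pos: [0.4896, 0.2365, 0.2068]
tcp_rot: [[-0.978, 0.208, 0.005], [0.208, 0.978, 0.004], [-0.004, 0.005, -1.0]]
contact_force: [-3.6, -0.5, 15.1]
finger_gap: 0.0236
grasp_force: 67.8
```

Run:
```python
from h import *
np.set_printoptions(precision=4,suppress=True)
o,d=ray("side",240+150/4,150+193/4)
print("arm z check", [o+d*s for s in ((.508-o[0])/d[0],(.272-o[1])/d[1])])
arc([159,160,161,162,163,164],0)
```

```text
arm z check [array([0.508 , 0.268 , 0.2001]), array([0.5104, 0.272 , 0.1984])]
phi 158.09251564474673 r 0.16745992523149333 z 0.2068256568949412 F [-3.6 -0.5 15.1] ycol 78.02023879788352
159 [ 0.04 -0.26 -0.  ]
160 [ 0.09 -0.55 -0.  ]
161 [ 0.13 -0.84 -0.  ]
162 [ 0.16 -1.13 -0.01]
163 [ 0.19 -1.42 -0.01]
164 [ 0.21 -1.71 -0.01]
```

servo_tool(
  targets=[
    {"linear": [0.12,-0.26,0],"yaw": -1,"grip": 0},
    {"linear": [0.18,-0.55,0],"yaw": -2,"grip": 0},
    {"linear": [0.23,-0.84,0],"yaw": -3,"grip": 0},
    {"linear": [0.26,-1.1,0],"yaw": -4,"grip": 0},
    {"linear": [0.29,-1.3,0],"yaw": -4.5,"grip": 0},
    {"linear": [0.3,-1.5,0],"yaw": -5,"grip": 0},
    {"linear": [0.3,-1.7,0],"yaw": -6,"grip": 0},
    {"linear": [0.3,-1.7,0],"yaw": -6,"grip": 0},
  ],
)

```text
t: 6.85
tcp_pos: [0.4841, 0.2205, 0.2068]
tcp_rot: [[-0.994, 0.105, 0.006], [0.105, 0.994, 0.003], [-0.006, 0.004, -1.0]]
contact_force: [-3.4, -0.4, 15.4]
finger_gap: 0.0242
grasp_force: 67.8
```

Run:
```python
from h import *
arc([165,166,167,168,169,170,171,172],0.000)
```

```text
phi 163.89250907789813 r 0.1674962542871483 z 0.20684360769581245 F [-3.4 -0.4 15.4] ycol 83.98483337256982
165 [ 0.05 -0.32 -0.  ]
166 [ 0.1  -0.61 -0.  ]
167 [ 0.13 -0.9  -0.  ]
168 [ 0.17 -1.19 -0.01]
169 [ 0.2  -1.48 -0.01]
170 [ 0.22 -1.77 -0.01]
171 [ 0.24 -2.06 -0.01]
172 [ 0.25 -2.35 -0.01]
```

servo_tool(
  targets=[
    {"linear": [0.05,-0.25,0],"yaw": -0.8,"grip": 0},
    {"linear": [0.1,-0.5,0],"yaw": -1.6,"grip": 0},
    {"linear": [0.13,-0.7,0],"yaw": -2.4,"grip": 0},
    {"linear": [0.16,-0.9,0],"yaw": -3.2,"grip": 0},
    {"linear": [0.18,-1.1,0],"yaw": -3.9,"grip": 0},
    {"linear": [0.2,-1.3,0],"yaw": -4.6,"grip": 0},
    {"linear": [0.2,-1.5,0],"yaw": -5.2,"grip": 0},
    {"linear": [0.2,-1.5,0],"yaw": -5.2,"grip": 0},
  ],
)

```text
t: 7.65
tcp_pos: [0.4805, 0.2058, 0.2068]
tcp_rot: [[-1.0, 0.014, 0.006], [0.014, 1.0, 0.003], [-0.006, 0.003, -1.0]]
contact_force: [-1.6, -0.7, 16.2]
finger_gap: 0.0242
grasp_force: 67.8
```

Run:
```python
from h import *
arc([170,171,172,173,174,175,176],0.000)
```

```text
phi 169.07091773695134 r 0.16758198016012993 z 0.2068106241451463 F [-1.6 -0.7 16.2] ycol 89.17642863325693
170 [ 0.05 -0.27 -0.  ]
171 [ 0.09 -0.56 -0.  ]
172 [ 0.13 -0.85 -0.  ]
173 [ 0.16 -1.14 -0.  ]
174 [ 0.19 -1.43 -0.01]
175 [ 0.22 -1.72 -0.01]
176 [ 0.23 -2.01 -0.01]
```

servo_tool(
  targets=[
    {"linear": [0.03,-0.15,0],"yaw": -0.5,"grip": 0},
    {"linear": [0.05,-0.3,0],"yaw": -1,"grip": 0},
    {"linear": [0.08,-0.45,0],"yaw": -1.5,"grip": 0},
    {"linear": [0.1,-0.6,0],"yaw": -2,"grip": 0},
    {"linear": [0.12,-0.75,0],"yaw": -2.6,"grip": 0},
    {"linear": [0.14,-0.9,0],"yaw": -3.2,"grip": 0},
    {"linear": [0.15,-1.0,0],"yaw": -3.5,"grip": 0},
    {"linear": [0.15,-1.0,0],"yaw": -3.5,"grip": 0},
  ],
)

```text
t: 8.45
tcp_pos: [0.4788, 0.1961, 0.2068]
tcp_rot: [[-0.999, -0.047, 0.006], [-0.047, 0.999, 0.003], [-0.006, 0.003, -1.0]]
contact_force: [-2.3, 0.8, 15.5]
finger_gap: 0.0241
grasp_force: 67.7
```

servo_tool(
  targets=[
    {"linear": [0.02,-0.15,0],"yaw": -0.5,"grip": 0},
    {"linear": [0.04,-0.3,0],"yaw": -1,"grip": 0},
    {"linear": [0.05,-0.45,0],"yaw": -1.5,"grip": 0},
    {"linear": [0.06,-0.6,0],"yaw": -2,"grip": 0},
    {"linear": [0.07,-0.7,0],"yaw": -2.4,"grip": 0},
    {"linear": [0.07,-0.8,0],"yaw": -2.8,"grip": 0},
    {"linear": [0.07,-0.8,0],"yaw": -2.8,"grip": 0},
    {"linear": [0.07,-0.8,0],"yaw": -2.8,"grip": 0},
  ],
)

```text
t: 9.25
tcp_pos: [0.4779, 0.1887, 0.2068]
tcp_rot: [[-0.995, -0.096, 0.005], [-0.096, 0.995, 0.005], [-0.005, 0.004, -1.0]]
contact_force: [-2.8, 3.0, 17.0]
finger_gap: 0.024
grasp_force: 67.6
```

Run:
```python
from h import *
import cv2
arc([176,178,180,182,184,186],0.000)
a=cams.read_camera("wrist");b=cams.read_camera("side")
cv2.imwrite("pics/g3.png",np.hstack([cv2.resize(a[100:300,180:340],(400,500),interpolation=3),cv2.resize(b[180:305,255:355],(400,500),interpolation=3)]))
```

```text
phi 174.9846060077236 r 0.16769590914334528 z 0.2068124036415914 F [-2.8  3.  17. ] ycol 95.49098126752885
176 [ 0.05 -0.29 -0.  ]
178 [ 0.14 -0.87 -0.  ]
180 [ 0.2  -1.45 -0.01]
182 [ 0.25 -2.04 -0.01]
184 [ 0.28 -2.62 -0.01]
186 [ 0.28 -3.21 -0.02]
```

View pics/g3.png

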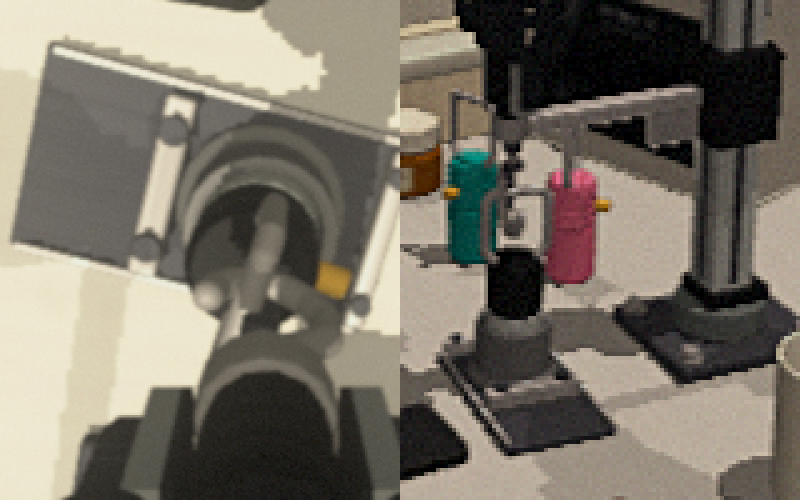

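The left crop shows the stand close to the white end-stop bar at (165,185) and the bail bar at (260,240) beside the hook tip at (205,295). The right crop shows the hook seat at (512,222), below the bar at (515,190). The force has risen to about 3 N, so I'm at the gate and will go in small steps.

servo_tool(
  targets=[
    {"linear": [0.02,-0.1,0],"yaw": -0.3,"grip": 0},
    {"linear": [0.03,-0.2,0],"yaw": -0.6,"grip": 0},
    {"linear": [0.05,-0.3,0],"yaw": -1,"grip": 0},
    {"linear": [0.06,-0.4,0],"yaw": -1.4,"grip": 0},
    {"linear": [0.08,-0.5,0],"yaw": -1.7,"grip": 0},
    {"linear": [0.08,-0.5,0],"yaw": -1.7,"grip": 0},
    {"linear": [0.08,-0.5,0],"yaw": -1.7,"grip": 0},
    {"linear": [0.08,-0.5,0],"yaw": -1.7,"grip": 0},
  ],
)

```text
t: 10.15
tcp_pos: [0.4776, 0.1841, 0.2068]
tcp_rot: [[-0.992, -0.125, 0.005], [-0.125, 0.992, 0.006], [-0.005, 0.005, -1.0]]
contact_force: [-4.0, 4.4, 16.7]
finger_gap: 0.0241
grasp_force: 67.6
```

servo_tool(
  targets=[
    {"linear": [0.05,-0.1,0],"yaw": -0.3,"grip": 0},
    {"linear": [0.1,-0.2,0],"yaw": -0.6,"grip": 0},
    {"linear": [0.13,-0.3,0],"yaw": -1,"grip": 0},
    {"linear": [0.15,-0.4,0],"yaw": -1.4,"grip": 0},
    {"linear": [0.15,-0.4,0],"yaw": -1.4,"grip": 0},
    {"linear": [0.15,-0.4,0],"yaw": -1.4,"grip": 0},
    {"linear": [0.15,-0.4,0],"yaw": -1.4,"grip": 0},
    {"linear": [0.15,-0.4,0],"yaw": -1.4,"grip": 0},
  ],
)

```text
t: 10.95
tcp_pos: [0.4775, 0.1818, 0.207]
tcp_rot: [[-0.989, -0.15, 0.006], [-0.15, 0.989, 0.01], [-0.008, 0.009, -1.0]]
contact_force: [-3.3, 8.4, 15.6]
finger_gap: 0.0239
grasp_force: 67.8
```

Run:
```python
from h import *
import cv2
arc([176],0.000)
a=np.mean([cams.read_camera("wrist")for _ in range(3)],0).astype(np.uint8);b=np.mean([cams.read_camera("side")for _ in range(4)],0).astype(np.uint8)
cv2.imwrite("pics/g4.png",np.hstack([cv2.resize(a[150:270,210:290],(400,600),interpolation=3),cv2.resize(b[195:285,260:320],(400,600),interpolation=3)]))
```

```text
phi 177.32788932708397 r 0.16770199426557972 z 0.20698023987843353 F [-3.3  8.4 15.6] ycol 98.63196906626735
176 [-0.08  0.38  0.  ]
```

View pics/g4.png

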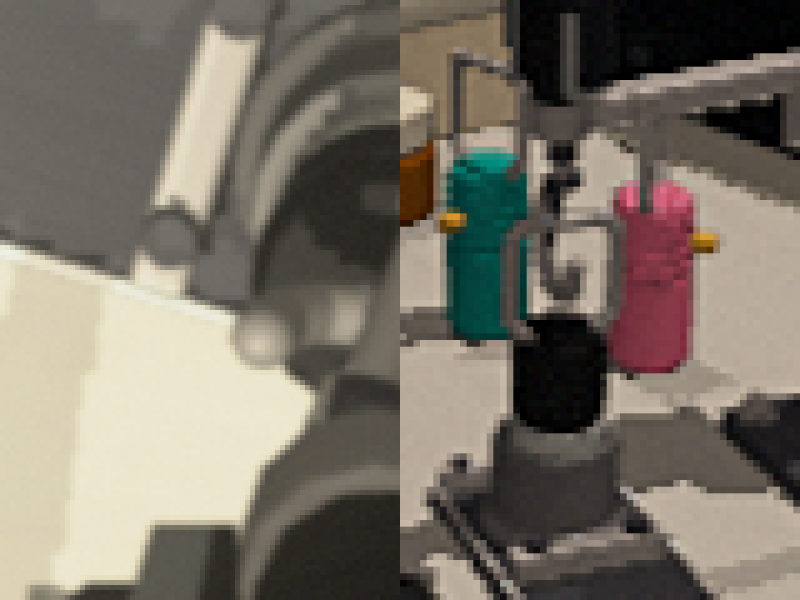

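The left crop shows the hook tip at (262,335), well to the mouth side of the bail bar at (345,300), and the stand against the stop bar. The right crop shows the tip at (570,280) in front of and below the bar at (560,225). I'll check the numbers.

Run:
```python
from h import *
o=readout.get_obs();T=np.eye(4);T[:3,:3]=o["tcp_rot"];T[:3,3]=o["tcp_pos"]
np.set_printoptions(precision=4,suppress=True)
print("tip",atz(ray("wrist",210+262/5,150+335/5,T),.134),"bar",atz(ray("wrist",210+345/5,150+300/5,T),.148),"tcp",o["tcp_pos"],o["contact_force"])
print("side bar mid", [ray("side",260+(u-400)/6.667,195+v/6.667)for u,v in[]], atz(ray("side",260+165/6.667,195+225/6.667),.148),"tip",atz(ray("side",260+168/6.667,195+280/6.667),.134))
# where a bar at the seat-side / at gate would be seen
```

```text
tip [0.4759 0.1675 0.134 ] bar [0.466  0.1763 0.148 ] tcp [0.4775 0.1818 0.2069] [-4.046   8.2717 15.3482]
side bar mid [] [0.4777 0.1778 0.148 ] tip [0.4675 0.1583 0.134 ]
```

The bar is about 4.5 mm from the hook axis, and the tip's inner face is at 10 mm, so the bail is inside the tip with the gate pushed in. I ease the hook up so the bail is caught behind the tip.

servo_tool(
  targets=[
    {"linear": [0,0.05,-0.2],"yaw": 0,"grip": 0},
    {"linear": [0,0.1,-0.4],"yaw": 0,"grip": 0},
    {"linear": [0,0.1,-0.6],"yaw": 0,"grip": 0},
    {"linear": [0,0.1,-0.8],"yaw": 0,"grip": 0},
    {"linear": [0,0.1,-1.0],"yaw": 0,"grip": 0},
    {"linear": [0,0.1,-1.2],"yaw": 0,"grip": 0},
    {"linear": [0,0.1,-1.4],"yaw": 0,"grip": 0},
    {"linear": [0,0.1,-1.4],"yaw": 0,"grip": 0},
  ],
)

```text
t: 12.1
tcp_pos: [0.4774, 0.1802, 0.221]
tcp_rot: [[-0.989, -0.149, 0.007], [-0.149, 0.989, 0.004], [-0.007, 0.003, -1.0]]
contact_force: [-1.9, 0.7, 16.4]
finger_gap: 0.024
grasp_force: 67.8
```

servo_tool(
  targets=[
    {"linear": [0,0.1,-0.1],"yaw": 0,"grip": 0},
    {"linear": [0,0.2,-0.2],"yaw": 0.5,"grip": 0},
    {"linear": [0,0.3,-0.3],"yaw": 0.8,"grip": 0},
    {"linear": [0,0.4,-0.4],"yaw": 1.2,"grip": 0},
    {"linear": [-0.03,0.5,-0.5],"yaw": 1.6,"grip": 0},
    {"linear": [-0.04,0.6,-0.6],"yaw": 2,"grip": 0},
    {"linear": [-0.04,0.6,-0.7],"yaw": 2,"grip": 0},
    {"linear": [-0.04,0.6,-0.8],"yaw": 2,"grip": 0},
  ],
)

```text
t: 12.9
tcp_pos: [0.4777, 0.1854, 0.2287]
tcp_rot: [[-0.993, -0.114, 0.008], [-0.114, 0.994, 0.002], [-0.009, 0.001, -1.0]]
contact_force: [1.3, -0.9, 14.2]
finger_gap: 0.0245
grasp_force: 68.3
```

servo_tool(
  targets=[
    {"linear": [0,0,-0.1],"yaw": 0,"grip": 0},
    {"linear": [0,0,-0.1],"yaw": 0,"grip": 0},
    {"linear": [0,0,-0.2],"yaw": 0,"grip": 0},
    {"linear": [0,0,-0.2],"yaw": 0,"grip": 0},
    {"linear": [0,0,-0.3],"yaw": 0,"grip": 0},
    {"linear": [0,0,-0.3],"yaw": 0,"grip": 0},
    {"linear": [0,0,-0.3],"yaw": 0,"grip": 0},
    {"linear": [0,0,-0.3],"yaw": 0,"grip": 0},
  ],
)

```text
t: 13.7
tcp_pos: [0.4776, 0.1853, 0.2312]
tcp_rot: [[-0.993, -0.114, 0.008], [-0.114, 0.993, 0.002], [-0.008, 0.001, -1.0]]
contact_force: [1.8, -1.3, 11.5]
finger_gap: 0.0243
grasp_force: 68.6
```

servo_tool(
  targets=[
    {"linear": [0,0,-0.1],"yaw": 0,"grip": 0},
    {"linear": [0,0,-0.2],"yaw": 0,"grip": 0},
    {"linear": [0,0,-0.3],"yaw": 0,"grip": 0},
    {"linear": [0,0,-0.4],"yaw": 0,"grip": 0},
    {"linear": [0,0,-0.5],"yaw": 0,"grip": 0},
    {"linear": [0,0,-0.5],"yaw": 0,"grip": 0},
    {"linear": [0,0,-0.5],"yaw": 0,"grip": 0},
    {"linear": [0,0,-0.5],"yaw": 0,"grip": 0},
  ],
)

```text
t: 14.5
tcp_pos: [0.4776, 0.1852, 0.2361]
tcp_rot: [[-0.993, -0.114, 0.008], [-0.114, 0.993, 0.002], [-0.008, 0.001, -1.0]]
contact_force: [3.6, -1.3, 9.7]
finger_gap: 0.0239
grasp_force: 68.7
```

Run:
```python
from h import *
import cv2
arc([176],0.000)
a=np.mean([cams.read_camera("wrist")for _ in range(2)],0).astype(np.uint8);b=np.mean([cams.read_camera("side")for _ in range(3)],0).astype(np.uint8)
cv2.imwrite("pics/g5.png",np.hstack([cv2.resize(a[90:270,180:300],(400,600),interpolation=3),cv2.resize(b[195:285,260:320],(400,600),interpolation=3)]))
```

```text
phi 176.16479307619522 r 0.16775150023455512 z 0.23607532682495871 F [ 3.6 -1.3  9.7] ycol 96.54041965997664
176 [-0.01  0.05  0.  ]
```

View pics/g5.png

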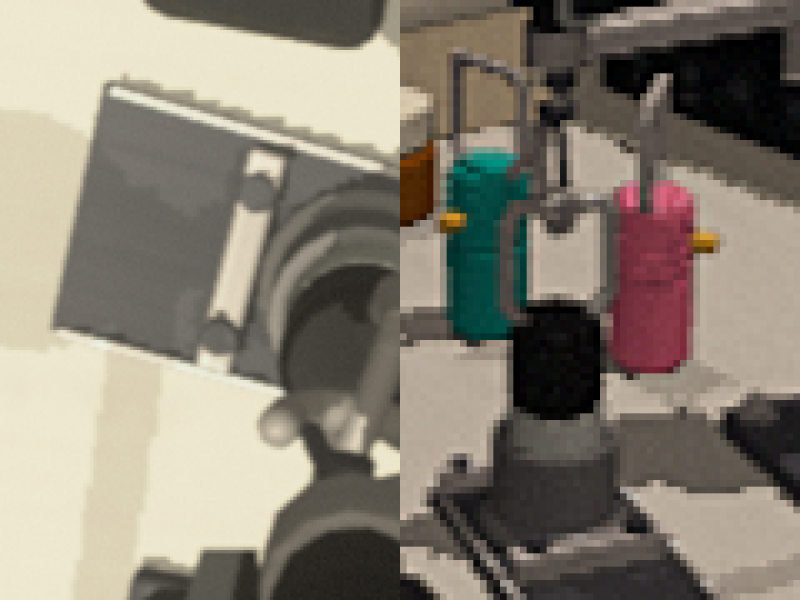

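The bail sits in the hook with its bar at (560,210) in the right crop. The driver is lifted about 5 mm and stands nearly upright over the stand (its axis at column 560, the stand's at 558). Lifting on slowly.

servo_tool(
  targets=[
    {"linear": [-0.03,0.03,-0.2],"yaw": 0,"grip": 0},
    {"linear": [-0.06,0.06,-0.4],"yaw": 0,"grip": 0},
    {"linear": [-0.1,0.1,-0.6],"yaw": 0,"grip": 0},
    {"linear": [-0.1,0.1,-0.8],"yaw": 0,"grip": 0},
    {"linear": [-0.1,0.1,-1.0],"yaw": 0,"grip": 0},
    {"linear": [-0.1,0.1,-1.2],"yaw": 0,"grip": 0},
    {"linear": [-0.1,0.1,-1.4],"yaw": 0,"grip": 0},
    {"linear": [-0.1,0.1,-1.4],"yaw": 0,"grip": 0},
  ],
)

```text
t: 15.55
tcp_pos: [0.4777, 0.1857, 0.2499]
tcp_rot: [[-0.994, -0.113, 0.006], [-0.113, 0.994, 0.0], [-0.006, -0.0, -1.0]]
contact_force: [-0.1, -2.8, 10.9]
finger_gap: 0.0241
grasp_force: 68.7
```

servo_tool(
  targets=[
    {"linear": [0,-0.05,0],"yaw": 0,"grip": 0},
    {"linear": [0,-0.1,0],"yaw": 0,"grip": 0},
    {"linear": [0,-0.15,0],"yaw": 0,"grip": 0},
    {"linear": [0,-0.2,0],"yaw": 0,"grip": 0},
    {"linear": [0,-0.2,-0.2],"yaw": 0,"grip": 0},
    {"linear": [0,-0.2,-0.4],"yaw": 0,"grip": 0},
    {"linear": [0,-0.2,-0.6],"yaw": 0,"grip": 0},
    {"linear": [0,-0.2,-0.6],"yaw": 0,"grip": 0},
  ],
)

```text
t: 16.35
tcp_pos: [0.4775, 0.1843, 0.2558]
tcp_rot: [[-0.993, -0.114, 0.005], [-0.114, 0.993, 0.002], [-0.006, 0.001, -1.0]]
contact_force: [0.2, -0.4, 9.9]
finger_gap: 0.0241
grasp_force: 68.7
```

servo_tool(
  targets=[
    {"linear": [0,0,-0.2],"yaw": 0,"grip": 0},
    {"linear": [0,0,-0.4],"yaw": 0,"grip": 0},
    {"linear": [0,0,-0.6],"yaw": 0,"grip": 0},
    {"linear": [0,0,-0.8],"yaw": 0,"grip": 0},
    {"linear": [0,0,-1.0],"yaw": 0,"grip": 0},
    {"linear": [0,0,-1.2],"yaw": 0,"grip": 0},
    {"linear": [0,0,-1.4],"yaw": 0,"grip": 0},
    {"linear": [0,0,-1.4],"yaw": 0,"grip": 0},
  ],
)

```text
t: 17.15
tcp_pos: [0.4775, 0.1842, 0.2698]
tcp_rot: [[-0.993, -0.114, 0.005], [-0.114, 0.993, 0.002], [-0.006, 0.001, -1.0]]
contact_force: [0.3, -0.7, 10.8]
finger_gap: 0.0238
grasp_force: 68.8
```

servo_tool(
  targets=[
    {"linear": [0,0,-0.2],"yaw": 0,"grip": 0},
    {"linear": [0,0,-0.4],"yaw": 0,"grip": 0},
    {"linear": [0,0,-0.6],"yaw": 0,"grip": 0},
    {"linear": [0,0,-0.8],"yaw": 0,"grip": 0},
    {"linear": [0,0,-1.0],"yaw": 0,"grip": 0},
    {"linear": [0,0,-1.1],"yaw": 0,"grip": 0},
    {"linear": [0,0,-1.2],"yaw": 0,"grip": 0},
    {"linear": [0,0,-1.2],"yaw": 0,"grip": 0},
  ],
)

```text
t: 17.95
tcp_pos: [0.4775, 0.1842, 0.2816]
tcp_rot: [[-0.993, -0.114, 0.005], [-0.114, 0.993, 0.002], [-0.006, 0.001, -1.0]]
contact_force: [-0.4, -0.9, 9.1]
finger_gap: 0.0239
grasp_force: 68.9
```

servo_tool(
  targets=[
    {"linear": [0,0,-0.1],"yaw": 0,"grip": 0},
    {"linear": [0,0,-0.2],"yaw": 0,"grip": 0},
    {"linear": [0,0,-0.25],"yaw": 0,"grip": 0},
    {"linear": [0,0,-0.3],"yaw": 0,"grip": 0},
    {"linear": [0,0,-0.35],"yaw": 0,"grip": 0},
    {"linear": [0,0,-0.4],"yaw": 0,"grip": 0},
    {"linear": [0,0,-0.4],"yaw": 0,"grip": 0},
    {"linear": [0,0,-0.4],"yaw": 0,"grip": 0},
  ],
)

```text
t: 18.75
tcp_pos: [0.4775, 0.1842, 0.2855]
tcp_rot: [[-0.993, -0.114, 0.005], [-0.114, 0.993, 0.001], [-0.005, 0.001, -1.0]]
contact_force: [0.9, -1.0, 8.0]
finger_gap: 0.0243
grasp_force: 68.9
```

servo_tool(
  targets=[
    {"linear": [0,0,-0.03],"yaw": 0,"grip": 0},
    {"linear": [0,0,-0.06],"yaw": 0,"grip": 0},
    {"linear": [0,0,-0.09],"yaw": 0,"grip": 0},
    {"linear": [0,0,-0.12],"yaw": 0,"grip": 0},
    {"linear": [0,0,-0.12],"yaw": 0,"grip": 0},
    {"linear": [0,0,-0.12],"yaw": 0,"grip": 0},
    {"linear": [0,0,-0.12],"yaw": 0,"grip": 0},
    {"linear": [0,0,-0.12],"yaw": 0,"grip": 0},
  ],
)

```text
t: 19.55
tcp_pos: [0.4774, 0.184, 0.2856]
tcp_rot: [[-0.993, -0.114, 0.004], [-0.114, 0.993, 0.001], [-0.004, 0.0, -1.0]]
contact_force: [3.6, -0.1, 6.5]
finger_gap: 0.0241
grasp_force: 69.2
```

servo_tool(
  newtons=20,
  targets=[
    {"linear": [0,0,-0.12],"yaw": 0,"grip": 0},
    {"linear": [0,0,-0.12],"yaw": 0,"grip": 0},
    {"linear": [0,0,-0.12],"yaw": 0,"grip": 0.3},
    {"linear": [0,0,-0.12],"yaw": 0,"grip": 0.4},
    {"linear": [0,0,-0.12],"yaw": 0,"grip": 0.5},
    {"linear": [0,0,-0.12],"yaw": 0,"grip": 0.6},
    {"linear": [0,0,-0.12],"yaw": 0,"grip": 0.75},
    {"linear": [0,0,-0.12],"yaw": 0,"grip": 0.75},
  ],
)

```text
t: 20.35
tcp_pos: [0.4754, 0.1838, 0.2855]
tcp_rot: [[-0.993, -0.115, -0.001], [-0.115, 0.993, -0.0], [0.001, -0.0, -1.0]]
contact_force: [0.3, 0.0, 0.3]
finger_gap: 0.0641
grasp_force: 0.0
```

servo_tool(
  targets=[
    {"linear": [0,0,0],"yaw": 0,"grip": 0.85},
    {"linear": [0,0,0],"yaw": 0,"grip": 0.85},
    {"linear": [0,0,0],"yaw": 0,"grip": 0.85},
    {"linear": [0,0,0],"yaw": 0,"grip": 0.85},
    {"linear": [0,0,-0.5],"yaw": 0,"grip": 0.85},
    {"linear": [0,0,-1],"yaw": 0,"grip": 0.85},
    {"linear": [0,0,-2],"yaw": 0,"grip": 0.85},
    {"linear": [0,0,-3],"yaw": 0,"grip": 0.85},
  ],
)

```text
t: 21.15
tcp_pos: [0.4758, 0.1839, 0.3168]
tcp_rot: [[-0.993, -0.115, 0.0], [-0.115, 0.993, 0.0], [-0.0, 0.0, -1.0]]
contact_force: [-0.6, -0.3, 0.4]
finger_gap: 0.0727
grasp_force: 0.0
```

Released and clear. I back off further and wait for any swing to die.

servo_tool(
  targets=[
    {"linear": [0,0,-2],"yaw": 0,"grip": 0.85},
    {"linear": [0,0,-4],"yaw": 0,"grip": 0.85},
    {"linear": [0,0,-6],"yaw": 0,"grip": 0.85},
    {"linear": [0,0,-8],"yaw": 0,"grip": 0.85},
    {"linear": [0,0,-8],"yaw": 0,"grip": 0.85},
    {"linear": [0,0,-8],"yaw": 0,"grip": 0.85},
    {"linear": [0,0,-8],"yaw": 0,"grip": 0.85},
    {"linear": [0,0,-8],"yaw": 0,"grip": 0.85},
  ],
)

```text
t: 21.95
tcp_pos: [0.4753, 0.1836, 0.3947]
tcp_rot: [[-0.993, -0.115, -0.002], [-0.115, 0.993, -0.001], [0.002, -0.001, -1.0]]
contact_force: [1.2, 0.4, -0.7]
finger_gap: 0.0724
grasp_force: 0.0
```

servo_tool(
  targets=[
    {"linear": [0,0,0],"yaw": 0,"grip": 0.85},
    {"linear": [0,0,0],"yaw": 0,"grip": 0.85},
    {"linear": [0,0,0],"yaw": 0,"grip": 0.85},
    {"linear": [0,0,0],"yaw": 0,"grip": 0.85},
    {"linear": [0,0,0],"yaw": 0,"grip": 0.85},
    {"linear": [0,0,0],"yaw": 0,"grip": 0.85},
    {"linear": [0,0,0],"yaw": 0,"grip": 0.85},
    {"linear": [0,0,0],"yaw": 0,"grip": 0.85},
  ],
)

```text
t: 22.75
tcp_pos: [0.4757, 0.1839, 0.3957]
tcp_rot: [[-0.993, -0.115, 0.0], [-0.115, 0.993, 0.0], [-0.0, 0.0, -1.0]]
contact_force: [0.8, 1.1, -0.6]
finger_gap: 0.0731
grasp_force: 0.0
```

Run:
```python
from h import *
import cv2
# stillness without viewing: difference of averaged side frames 0.6 s apart; noise reference elsewhere
f=[cams.read_camera("side").astype(float) for _ in range(16)]
d=np.abs(np.mean(f[:4],0)-np.mean(f[-4:],0)).mean(2);d2=np.abs(np.mean(f[:4],0)-np.mean(f[4:8],0)).mean(2)
print(d[150:290,260:330].mean(),d2[150:290,260:330].mean(),d[300:400,300:370].mean())
# brightness columns: dark driver body rows (driver region) centroid and lowest row
m=np.mean(f,0).mean(2)
for v in range(195,285,5):
    s=m[v,270:305];k=np.where(s<35)[0];print(v,(k.min()+270,k.max()+270,len(k)) if len(k) else None)
```

```text
1.8033503401360547 1.7769302721088434 1.5222619047619046
195 (np.int64(281), np.int64(304), 18)
200 (np.int64(284), np.int64(304), 15)
205 (np.int64(291), np.int64(304), 14)
210 (np.int64(301), np.int64(304), 4)
215 None
220 None
225 (np.int64(279), np.int64(286), 8)
230 (np.int64(276), np.int64(289), 14)
235 (np.int64(276), np.int64(289), 14)
240 (np.int64(278), np.int64(287), 10)
245 (np.int64(272), np.int64(273), 2)
250 None
255 None
260 (np.int64(276), np.int64(289), 2)
265 (np.int64(274), np.int64(274), 1)
270 (np.int64(270), np.int64(274), 3)
275 (np.int64(272), np.int64(272), 1)
280 (np.int64(272), np.int64(272), 1)
```

```bash
python3 -c "
from station import r;print(r.close_job())"
```

```text
the job is handed in; nothing more can be done
None
```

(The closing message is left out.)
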